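# Clamp the cake mould shut

### The arm

A 6-joint arm with a two-finger parallel gripper is mounted at the origin on the work surface. World frame = base frame: x ahead of the robot, y to its left, z up, the work surface at z = 0. Lengths are in m, angles in rad, forces in N, time in s.
With the tool pointing down it reaches from about 0.325 to 0.775 m from the base axis. Payload 5.5 kg.
Tool frame: the origin (TCP) lies between the finger pads; the fingertips stand 8 mm ahead of it and the grasp point (between the pads) lies 11 mm behind it (tcp_to_tips is the distance from the TCP to the fingertips, in m); z points along the fingers, y is the direction in which the jaws open and shut (so a half turn about z gives the same grasp; the last joint's range is limited). The gripper opens to 88 mm and grips with 3 to 60 N. Pads are 20 mm wide; open, the fingers measure 115 mm over their backs; the gripper's body (75 mm by 178 mm) begins 61 mm behind the grasp point.
Start: joints at [-1.242, 0.091, 1.231, -0, 1.82, -0.057], TCP at [0.226, -0.556, 0.231] pointing down, gripper open.
Joint ranges: [-2.87, 2.87], [-0.86, 2.18], [0.17, 2.46], [-1.51, 4.65], [0.06, 2.69], [-2.65, 2.65]. Speed limits (rad/s): [2.57, 2.57, 3.01, 3.14, 3.14, 3.14].

### API

Orientations are given as a unit quaternion [w, x, y, z].
In Python, from bench import * gives the robot as it stands. Calls block until the motion is done:
- move_to(position, orientation): joint-space move of the TCP to a pose.
- move_l(position, speed=0.15, orientation=None): straight line of the TCP; orientation=None keeps the orientation; speed is the mean speed in m/s.
- movej(angles): joint-space move.
- gripper_open() and close(): open the fingers fully, or close them until they stop; the grip force is fixed at half the most.
- hold(seconds).
- inverse_kinematics(position, orientation): joint angles nearest the present ones, or None.
- state(): the state.
- get_image(name): name is "scene" or "side" or "wrist"; returns a dict with "frame" (420x560x3 uint8, blue, green, red), "depth" (420x560 float32, m along the optical axis (not along the pixel's ray), 0 where there is no reading), "camera_matrix" (3x3 intrinsics, pixels), "k1" (the pictures are not rectified: a ray, as slopes to the right and down, at radius r is drawn at 1 + k1 r^2 times it, then the intrinsics apply), "view" (4x4, takes a point from world to camera coordinates). Camera axes: x right, y up, looking along -z (the intrinsics and any distortion apply to the point x, -y, -z); pixel columns grow to the right and rows downward; lengths in m; the calibration is good to about 2 mm. A picture is of the moment at which its call begins.
A pose or a line that the arm cannot do raises IKError and nothing moves.
- job_done(): hands the job in, once; it reports no verdict.
The state is a dict: "time": time; "joint_pos": joint angles; "dq": joint speeds; "joint_torque": joint torques, N m; "ee_pos": TCP position; "ee_rot": TCP orientation; "ft_force": force on the tool from outside, world axes, zero at the start; "moment": the same for the moment, N m; "finger_gap": finger opening in m.
Only numpy, scipy, OpenCV 4.12 (cv2) and the standard library are available. Lean on these libraries where they do the work, as an engineer would, in place of code of your own. Each camera call takes 0.05 s, during which the arm holds its last target.

### The job

Close the clamp of the cake mould: with the outside of a finger push the blue strap round until it lies fully home across the lid plate, and only then push the red-handled cam lever all the way down. Grip and lift nothing: the lid plate stays in place on the mould, and the jar, the cup and the spatula stay where they are.

Things in the scene. Friction and masses are not known exactly. Their poses are not given: they have to be found in the camera images.
- clamp: Fixed clamp fixture: dark steel base plate 170 x 270 x 12 mm with an aluminium mould block 130 x 150 mm, top 45 mm above the table. Origin: centre of its underside. y axis: along the strap when home, from the strap's pivot (y = -100 mm) to the lever; x: to the side to which the strap opens. Grey latch post y 85 to 125, x -28 to 25 mm, 71 mm high, with an upright at its -x edge 118 mm high.
- strap (a joint): Strap angle about its upright pivot, rad: 0 = home, across the lid with its end under the cam (a stop); grows as it swings open (clockwise from above, towards the clamp's +x), to 1.7. Starts 0.9 to 1.4. Stiff hinge that stays where left (0.15 N m, 1.3 N at 115 mm). Push the face turned away from home, anti-clockwise.
- strap_axis (a point): Point on the strap's upright pivot axis, at mid-thickness of the strap, 82 mm above the table (fixed to the clamp).
- strap_tip (a point): Free end of the blue strap, on its centre line, 210 mm from the pivot axis. Flat bar 28 mm wide, 14 mm thick (75 to 89 mm above the table), underside 22 mm above the lid plate. A black rubber foot, 24 mm diameter, hangs below it 100 mm from the pivot, to 2.5 mm above the lid. Hub at the pivot 36 mm diameter, pin top 99 mm above the table.
- cam_lever (a joint): Angle of the cam lever above level, rad: 0 = fully down (a stop, lever level), up to 1.25. It starts 0.75 to 1.1 up and stays where it is left (stiff hinge, 0.3 N m: about 3.5 N pushing squarely at 85 mm from the axis).
- lever_axis (a point): Point on the cam lever's level hinge axis, 105 mm above the table, 200 mm from the strap's pivot along the clamp's y (fixed to the clamp). The hinge axis is parallel to the clamp's x.
- lever_tip (a point): Outer end of the red handle, on its centre line, 115 mm from the hinge axis. From the axis the lever points away from the strap (clamp +y) and up; pushed down it ends level, clear above the table. Red handle 26 mm wide, 14 mm thick, over the outer 60 mm; before it a steel bar 18 mm wide, 10 mm thick.
- lid: Loose steel lid plate 120 x 140 x 8 mm (0.4 kg) lying on the mould block, with flat tabs reaching 85 mm from its centre on both x sides. Origin: centre of its underside, 45 mm above the table; top 53 mm above the table.
- jar: Loose amber jar with white cap, 60 mm diameter, 85 mm high. Origin: centre of its underside.
- cup: Loose dark steel mould cup, 60 mm diameter, 32 mm high. Origin: centre of its underside.
- spatula: Loose spatula lying flat, about 250 mm long. Origin: middle of its length, underside.
Not all that is in view belongs to the job. There is more than one size of the lid; the one meant has the size given above.

How it is judged:
On the way, in this order (a step that is already met when the one before it is completed fails the run):
1. the strap is fully home across the lid while the cam lever is still up (value of joint strap below 0.06 rad and value of joint cam_lever above 0.5 rad), for 0.2 s.
2. the cam lever is pushed fully down (value of joint cam_lever below 0.1 rad and value of joint strap below 0.06 rad), for 0.2 s.
At the end, for the whole second after the job is handed in: The strap is home (within 0.06 rad of its stop) and the cam lever is down (within 0.1 rad of level); the lid plate lies flat and at rest on the mould within 10 mm of its start; jar, cup and spatula are within 20 mm of their starts (all of step 2 and distance of lid from where it was at the start of the episode below 0.01 m and angle between lid's own z axis and vertical below 0.05 rad and linear speed of lid below 0.02 m/s and distance of each of jar, cup, spatula from where it was at the start of the episode below 0.02 m); the robot touches nothing.
It fails at once if the cam lever is pushed down (below 0.4 rad) before the strap is home (more than 0.1 rad open) (value of joint cam_lever below 0.4 rad and value of joint strap above 0.1 rad).
It fails at once if the lid plate is lifted, or shifted by more than 15 mm (distance of lid from where it was at the start of the episode above 0.015 m or height (world z) of lid above 0.052 m).
It fails at once if the jar, the cup or the spatula is moved by more than 30 mm, or lifted (distance of any of jar, cup, spatula from where it was at the start of the episode above 0.03 m or height (world z) of any of jar, cup, spatula above 0.02 m).
It also fails if it takes over 48 s, if anything falls off the work surface, if the arm or the gripper's body presses on something with over 40 N, if the wrist force passes 120 N, or if a joint passes its speed limit or range.

## Working session

There is one attempt and no reset: what is moved stays moved. The work goes in short steps, each a Python script; the robot and the scene stay as the last script left them, time stands still between calls to the robot, and variables do not carry over. Pictures are saved under pics/ and viewed, and the job is handed in when it is done.

```bash
mkdir -p pics; ls
cat > h.py <<'E'
from bench import *
import numpy as np, cv2
def grab(n,tag):
    im=get_image(n); cv2.imwrite(f'pics/{tag}.png',im['frame']); np.savez(f'pics/{tag}.npz',**{k:np.array(v) for k,v in im.items()}); return im
def load(tag): return dict(np.load(f'pics/{tag}.npz'))
def cloud(im):
    K=im['camera_matrix'];k1=float(im['k1']);d=im['depth'];V=im['view']
    v,u=np.indices(d.shape); 
    p=cv2.undistortPoints(np.stack([u.ravel(),v.ravel()],1).astype(np.float64)[:,None],K,np.array([k1,0,0,0,0.]))[:,0]
    D=d.ravel(); P=np.stack([p[:,0]*D,-p[:,1]*D,-D],1)
    W=(P-V[:3,3])@V[:3,:3]
    W[D<=0]=np.nan
    return W.reshape(*d.shape,3)
E
python3 - <<'E'
from h import *
for n in ['scene','side','wrist']: 
    im=grab(n,n+'0'); print(n,np.round(np.linalg.inv(im['view'])[:3,3],3),im['k1'])
s=state();print(s)
E
```

```text
pics
scene [1.01  0.424 1.051] -0.019492636120324904
side [0.312 0.694 0.861] 0.0124503544273077
wrist [ 0.295 -0.528  0.384] 0.018861548794617156
{'time': 0.15, 'joint_pos': array([-1.24170859e+00,  9.17304648e-02,  1.23155244e+00,  6.21036975e-06,
        1.81977387e+00, -5.67131959e-02]), 'dq': array([ 8.01175990e-04, -2.11464263e-03, -2.10912263e-03,  2.78013071e-04,
        2.07210107e-05,  1.35546774e-03]), 'joint_torque': array([ 1.05975152e-03, -4.47045958e+01, -4.06907451e+01,  6.98372698e-02,
        2.75124726e-02, -9.04181366e-05]), 'ee_pos': array([ 0.22571384, -0.55572594,  0.22977202]), 'ee_rot': array([-7.25689740e-04,  9.81451917e-01,  1.91707065e-01, -9.64071438e-05]), 'ft_force': array([ 0.68304885, -0.4184754 ,  0.44432945]), 'moment': array([-0.00267182, -0.0084762 , -0.01068924]), 'finger_gap': 0.08754957659216142}
```

View pics/scene0.png

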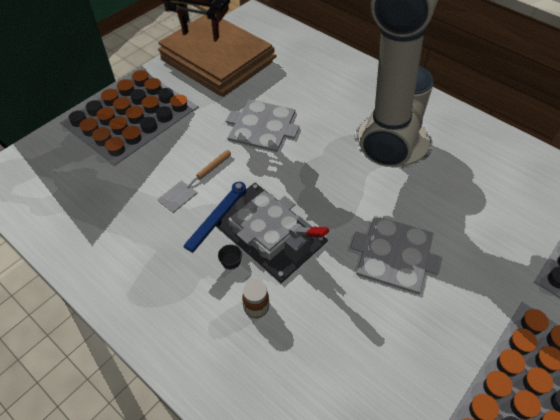

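View pics/side0.png

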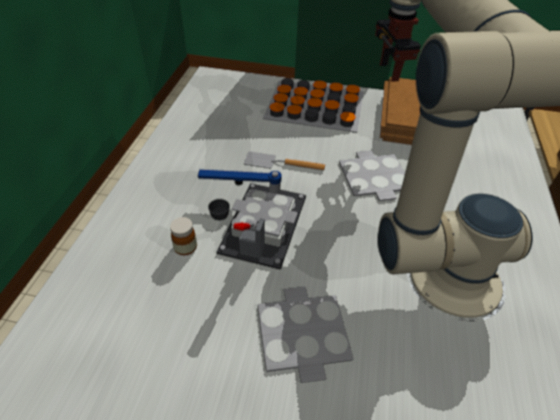

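The scene view shows the blue strap with its hub at (238,188) and free end at (190,245). The red handle is at (317,231), the cup at (230,257), the jar at (256,297), and the spatula from (170,197) to (230,155). Three lid-like plates are in view: scene (262,124), (396,253), and (268,222) on the mould block. The one on the mould, under the clamp, is the one meant. I'll measure it and enlarge it.

Run:
```python
from h import *
ims={n:load(n+'0') for n in['scene','side']}
for n,im in ims.items():
    W=cloud(im); hsv=cv2.cvtColor(im['frame'],cv2.COLOR_BGR2HSV)
    f=im['frame'].astype(int)
    blue=(hsv[...,0]>100)&(hsv[...,0]<130)&(hsv[...,1]>130)&(W[...,2]>.06)&(W[...,2]<.13)
    red=((hsv[...,0]<6)|(hsv[...,0]>174))&(hsv[...,1]>170)&(W[...,2]>.1)&(W[...,2]<.25)
    for nm,m in[('blue',blue),('red',red)]:
        m&=(W[...,0]>.2)&(W[...,0]<.9)
        P=W[m]; print(n,nm,len(P))
        if len(P)<5: continue
        c=np.median(P,0); q=P-c; w,v=np.linalg.eigh(q.T@q); a=v[:,2]; t=q@a
        print(np.round(c,3),'dir',np.round(a,3),'ends',np.round(c+a*t.min(),3),np.round(c+a*t.max(),3), 'z',P[:,2].min(),P[:,2].max())
    for r in ([(262,124),(396,253),(268,222),(238,188),(230,257),(256,297),(256,285),(178,197),(215,165)] if n=='scene' else [(277,176),(219,209),(182,228)]):
        print(n,r,np.round(W[r[1],r[0]],3))
s=ims['scene']['frame'][160:330,150:350]; cv2.imwrite('pics/crop0.png',cv2.resize(s,None,fx=3.5,fy=3.5,interpolation=cv2.INTER_CUBIC))
s=ims['side']['frame'][130:290,140:340]; cv2.imwrite('pics/crop1.png',cv2.resize(s,None,fx=3.5,fy=3.5,interpolation=cv2.INTER_CUBIC))
```

```text
scene blue 871
[ 0.59  -0.146  0.09 ] dir [-0.99  -0.144  0.006] ends [ 0.695 -0.131  0.089] [ 0.472 -0.163  0.091] z 0.06679121049083268 0.09865998458394235
scene red 171
[0.511 0.099 0.177] dir [-0.401 -0.912  0.087] ends [0.518 0.116 0.175] [ 0.214 -0.575  0.241] z 0.14851849870164463 0.24990820416757975
scene (262, 124) [ 0.218 -0.332  0.013]
scene (396, 253) [0.341 0.228 0.014]
scene (268, 222) [ 0.497 -0.058  0.051]
scene (238, 188) [ 0.492 -0.163  0.096]
scene (230, 257) [ 0.616 -0.08   0.006]
scene (256, 297) [0.681 0.072 0.086]
scene (256, 285) [0.659 0.051 0.084]
scene (178, 197) [ 0.572 -0.32   0.005]
scene (215, 165) [ 0.431 -0.319  0.016]
side blue 620
[ 0.582 -0.142  0.088] dir [-0.99  -0.139  0.003] ends [ 0.691 -0.126  0.088] [ 0.473 -0.157  0.088] z 0.06845657819744176 0.09509904603046201
side red 113
[0.499 0.109 0.183] dir [-0.427 -0.901  0.079] ends [0.506 0.124 0.181] [ 0.205 -0.512  0.237] z 0.15104994347093784 0.24879511369690135
side (277, 176) [ 0.481 -0.156  0.094]
side (219, 209) [ 0.628 -0.085  0.002]
side (182, 228) [0.666 0.069 0.082]
```

View pics/crop0.png

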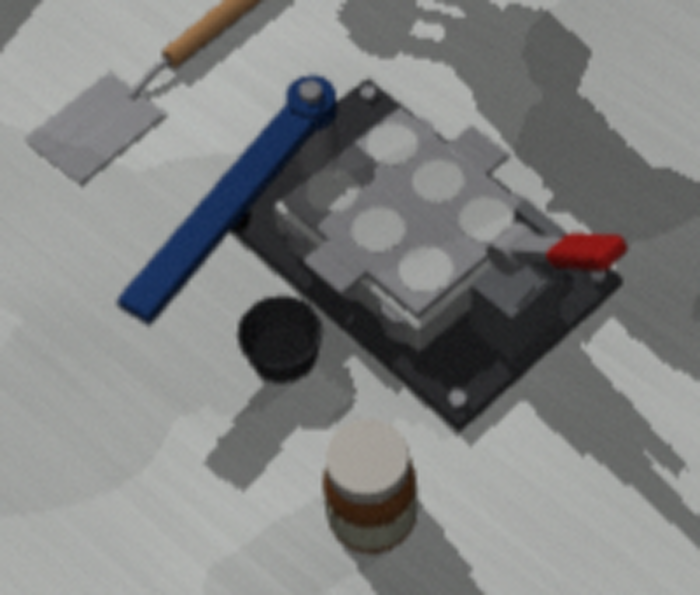

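View pics/crop1.png

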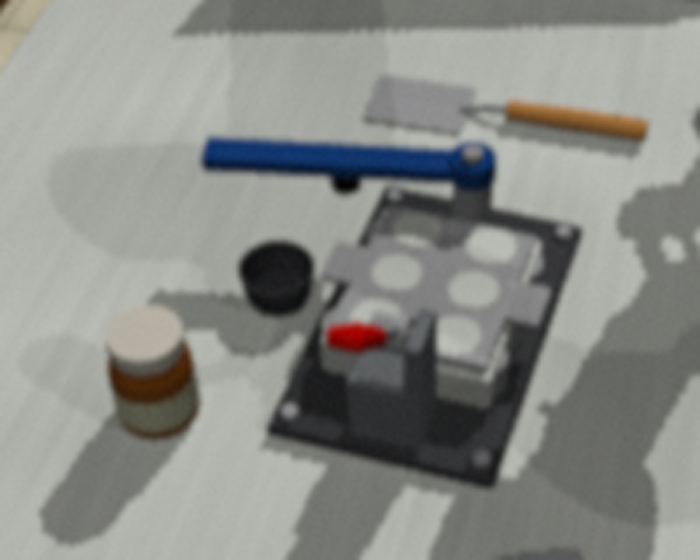

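The crop confirms it: the plate on the block, with tabs on both x sides, is the lid meant. The spares lie on the table. Next I fit the clamp frame.

Run:
```python
from h import *
Bs=[];Ls=[]
for n in['scene','side']:
    im=load(n+'0');W=cloud(im);hsv=cv2.cvtColor(im['frame'],cv2.COLOR_BGR2HSV)
    roi=(W[...,0]>.38)&(W[...,0]<.64)&(W[...,1]>-.22)&(W[...,1]<.14)
    m=roi&(W[...,2]>.006)&(W[...,2]<.018)&(hsv[...,2]<75)
    cc,lab,st,_=cv2.connectedComponentsWithStats(m.astype(np.uint8)); k=1+st[1:,4].argmax(); 
    B=W[lab==k][:,:2]; L=W[roi&(W[...,2]>.046)&(W[...,2]<.06)&(hsv[...,1]<90)][:,:2]
    for nm,P in(('base',B),('lid',L)):
        print(n,nm,len(P),cv2.minAreaRect((P*1000).astype(np.float32)))
    red=((hsv[...,0]<6)|(hsv[...,0]>174))&(hsv[...,1]>150)&(W[...,2]>.1)&(W[...,2]<.25)&(W[...,0]>.4)&(W[...,1]>0)&(W[...,1]<.2)
    P=W[red];q=P-P.mean(0);u,s,vt=np.linalg.svd(q,full_matrices=False)
    t=q@vt[0];print('red',len(P),np.round(P.mean(0),3),np.round(vt,3),np.round(s/np.sqrt(len(P)),4),np.round(P.min(0),3),np.round(P.max(0),3))
    # hub top
    h=(W[...,2]>.092)&(W[...,2]<.104)&(abs(W[...,0]-.487)<.03)&(abs(W[...,1]+.159)<.03)
    print('pin',h.sum(),np.round(W[h].mean(0),4))
    for nm,c,zlo,zhi in(('cap',(.668,.06),.078,.09),('cup',(.62,-.08),.024,.04)):
        g=(np.hypot(W[...,0]-c[0],W[...,1]-c[1])<.06)&(W[...,2]>zlo)&(W[...,2]<zhi);P=W[g][:,:2]
        print(nm,len(P),cv2.minEnclosingCircle((P*1000).astype(np.float32)))
```

```text
scene base 1460 ((497.14764404296875, -56.69117736816406), (253.9549102783203, 169.2576904296875), 86.4339370727539)
scene lid 2619 ((490.1474914550781, -51.054443359375), (170.35134887695312, 224.53616333007812), 14.247031211853027)
red 181 [0.509 0.099 0.174] [[ 0.052 -0.753 -0.656]
 [-0.988 -0.133  0.075]
 [-0.143  0.644 -0.751]] [0.0174 0.0073 0.0029] [0.494 0.073 0.149] [0.52  0.12  0.191]
pin 129 [ 0.4912 -0.1635  0.0956]
cap 434 ((671.7706909179688, 58.37667465209961), 27.637718200683594)
cup 163 ((607.0556640625, -70.89322662353516), 43.800140380859375)
side base 1410 ((495.9294128417969, -60.31617736816406), (269.8663635253906, 169.19119262695312), 86.4814224243164)
side lid 1948 ((493.4924621582031, -49.83558654785156), (170.25286865234375, 231.03555297851562), 11.504293441772461)
red 97 [0.503 0.109 0.176] [[-0.221 -0.756 -0.616]
 [ 0.962 -0.274 -0.009]
 [ 0.162  0.594 -0.788]] [0.0162 0.0065 0.0029] [0.492 0.076 0.15 ] [0.517 0.123 0.187]
pin 86 [ 0.489  -0.1609  0.0948]
cap 302 ((671.8167114257812, 61.269927978515625), 28.0128173828125)
cup 130 ((622.65380859375, -69.57395935058594), 31.891620635986328)
```

```bash
cat >> h.py <<'E'
from scipy.spatial.transform import Rotation as Ro
PIV=np.array([.490,-.160]); YAW=np.deg2rad(86.45)
def down(a):
    y=np.array([np.cos(a),np.sin(a),0]);z=np.array([0,0,-1.]);x=np.cross(y,z)
    return Ro.from_matrix(np.stack([x,y,z],1)).as_quat(scalar_first=True)
def spose(th,gap,r=.125,z=.076,flip=0):
    phi=YAW-th; d=np.array([np.cos(phi),np.sin(phi)]);n=np.array([-d[1],d[0]])
    p=PIV+d*r-n*(.0275+gap)
    return [p[0],p[1],z],down(phi+np.pi/2+flip*np.pi)
E
python3 - <<'E'
from h import *
for f in(0,1):
  for th in(1.37,.7,0):
    p,q=spose(th,.03,flip=f);print(f,th,np.round(p,3),inverse_kinematics(p,q))
    s=inverse_kinematics(p,q)
E
```

```text
0 1.37 [ 0.622 -0.2    0.076] [-3.62793002e-01  2.55714930e-01  1.32124419e+00 -4.44089210e-16
  1.56463353e+00 -2.07242647e+00]
0 0.7 [ 0.618 -0.109  0.076] [-2.29227625e-01  1.88143333e-01  1.39875640e+00 -4.44089210e-16
  1.55469292e+00 -2.60886109e+00]
0 0 [ 0.555 -0.039  0.076] None
1 1.37 [ 0.622 -0.2    0.076] [-3.62793002e-01  2.55714930e-01  1.32124419e+00 -4.44089210e-16
  1.56463353e+00  1.06916619e+00]
1 0.7 [ 0.618 -0.109  0.076] [-2.29227625e-01  1.88143333e-01  1.39875640e+00 -4.44089210e-16
  1.55469292e+00  5.32731563e-01]
1 0 [ 0.555 -0.039  0.076] [-1.30916502e-01 -3.55515867e-04  1.59907625e+00 -4.44089210e-16
  1.54287192e+00 -6.89573133e-02]
```

Run:
```python
from h import *
close()
p,q=spose(1.37,.03,flip=1)
move_to([p[0],p[1],.22],q); move_l(p,speed=.15)
s=state();print(s['time'],s['ee_pos'],s['ft_force'],s['finger_gap'])
grab('side','a_side');grab('scene','a_scene')
a=cv2.imread('pics/a_side.png')[110:290,120:360];b=cv2.imread('pics/a_scene.png')[110:290,120:360]
cv2.imwrite('pics/a.png',cv2.resize(np.hstack([a,b]),(800,300)))
```

```text
4.525 [ 0.62240949 -0.19995125  0.07752779] [-0.94920963 -0.06266853 -0.45868127] 0.0005305543146198424
```

View pics/a.png

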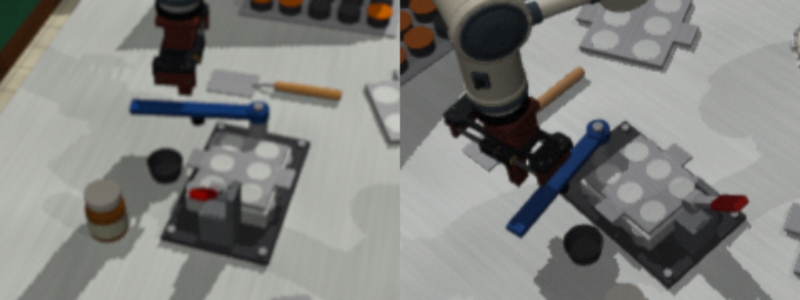

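The closed fingers stand just behind the far face of the strap: side crop (185,85), scene crop (525,175). I sweep along the arc.

Run:
```python
from h import *
for th in np.append(1.37,np.arange(1.25,.1,-.1)):
    p,q=spose(th,0.,flip=1)
    move_l(p,speed=.06,orientation=q)
    s=state();f=s['ft_force'];print(round(th,2),round(s['time'],2),np.round(f,1))
    if np.linalg.norm(f)>15: print('STOP');break
grab('side','b_side');grab('scene','b_scene')
a=cv2.imread('pics/b_side.png')[110:290,120:360];b=cv2.imread('pics/b_scene.png')[110:290,120:360]
cv2.imwrite('pics/b.png',cv2.resize(np.hstack([a,b]),(800,300)))
```

```text
1.37 5.28 [ 0.2 -0.4  0.2]
1.25 5.68 [ 0.3 -0.2  0.1]
1.15 6.05 [-0.4 -0.5 -0.1]
1.05 6.42 [-0.9  0.1  0.9]
0.95 6.78 [0.1 0.4 0.3]
0.85 7.15 [ 1.1 -0.5  0.4]
0.75 7.52 [ 0.5  0.7 -0.3]
0.65 7.88 [ 0.3 -0.2 -0.4]
0.55 8.25 [-0.6 -0.6 -0.6]
0.45 8.62 [ 0.5  0.  -0.2]
0.35 8.98 [ 0.2  1.  -0.4]
0.25 9.35 [1.  0.6 0.1]
0.15 9.72 [0.3 0.5 0.3]
```

View pics/b.png

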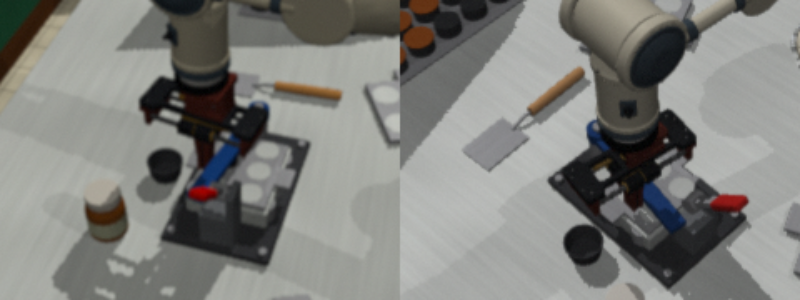

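The strap has followed and lies near home. Its tip is at scene crop (675,220), just short of the post. I'll finish in small steps until the stop pushes back.

Run:
```python
from h import *
ths=np.arange(.12,-.16,-.02)
for th in ths:
    p,q=spose(th,0.,flip=1)
    move_l(p,speed=.03,orientation=q); hold(.1)
    s=state();f=s['ft_force'];print(round(th,2),round(s['time'],2),np.round(f,1))
    if f[0]>10: print('STOP');break
hold(.3)
im=grab('side','c_side');im2=grab('scene','c_scene')
a=cv2.imread('pics/c_side.png')[110:290,120:360];b=cv2.imread('pics/c_scene.png')[110:290,120:360]
cv2.imwrite('pics/c.png',cv2.resize(np.hstack([a,b]),(800,300)))
```

```text
0.12 10.19 [ 0.3 -0.6  0.4]
0.1 10.54 [-0.5 -0.1  0.3]
0.08 10.89 [0.5 0.1 0.4]
0.06 11.24 [-0.3  0.5 -0.4]
0.04 11.59 [-0.3  0.2  0.3]
0.02 11.94 [-0.2 -0.6  0.5]
-0.0 12.29 [0.3 0.2 0.5]
-0.02 12.64 [0.9 0.2 0. ]
-0.04 12.99 [ 2.9 -0.1 -1.3]
-0.06 13.34 [13.6 -1.5 -7.4]
STOP
```

View pics/c.png

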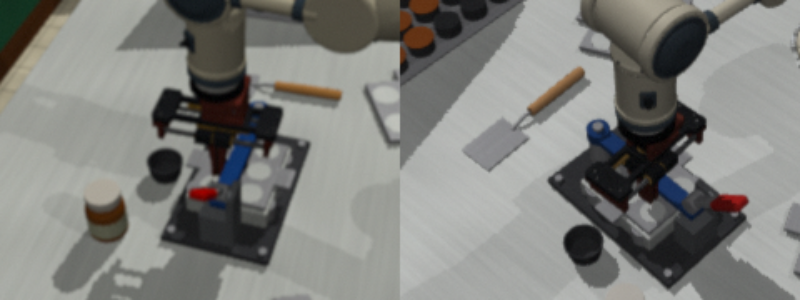

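The stop pushed back with 13.6 N, and the strap's tip is now under the cam. I back off, rise clear and measure it.

Run:
```python
from h import *
p,q=spose(-.05,.03,flip=1)
move_l(p,speed=.06); move_l([p[0],p[1],.30],speed=.2)
move_l([.60,-.20,.30],speed=.25)
def f():
  for n in['scene','side']:
    im=grab(n,'d_'+n);W=cloud(im);hsv=cv2.cvtColor(im['frame'],cv2.COLOR_BGR2HSV)
    m=(hsv[...,0]>100)&(hsv[...,0]<130)&(hsv[...,1]>130)&(W[...,2]>.08)&(W[...,2]<.094)&(W[...,0]>.4)&(W[...,0]<.72)
    P=W[m]; 
    Q=P[np.hypot(*(P[:,:2]-PIV).T)>.03]
    if len(Q)>20:
        w,v=np.linalg.eigh(np.cov(Q[:,:2].T));a=v[:,1]*np.sign(v[1,1]);print(n,len(Q),'strap',YAW-np.arctan2(a[1],a[0]), 'ends',np.round(Q.min(0),3),np.round(Q.max(0),3))
    red=((hsv[...,0]<6)|(hsv[...,0]>174))&(hsv[...,1]>150)&(W[...,2]>.1)&(W[...,2]<.25)&(W[...,0]>.4)&(W[...,1]>0.03)&(W[...,1]<.2)
    P=W[red];print('red',len(P),np.round(P.mean(0),3),np.round(P.min(0),3),np.round(P.max(0),3))
f();print(state()['time'])
a=cv2.imread('pics/d_side.png')[110:290,120:360];b=cv2.imread('pics/d_scene.png')[110:290,120:360]
cv2.imwrite('pics/d.png',cv2.resize(np.hstack([a,b]),(800,300)))
```

```text
scene 591 strap 0.026642626559415294 ends [ 0.476 -0.132  0.08 ] [0.516 0.044 0.094]
red 174 [0.51  0.098 0.173] [0.495 0.073 0.148] [0.52  0.118 0.19 ]
side 413 strap 0.01611230025463395 ends [ 0.478 -0.131  0.081] [0.513 0.05  0.093]
red 98 [0.503 0.109 0.176] [0.492 0.077 0.15 ] [0.518 0.123 0.189]
16.625
```

View pics/d.png

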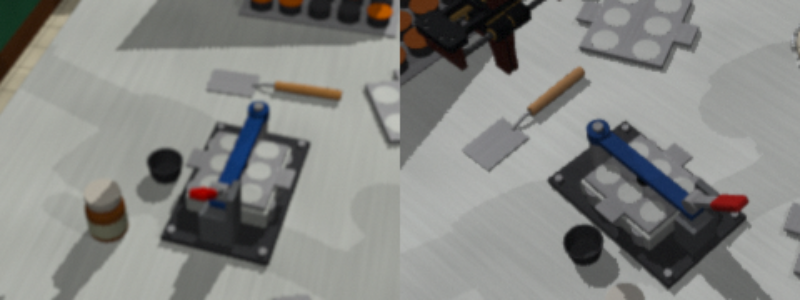

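The strap is home: it reads 0.02 rad in both views and has hit its stop. The lever is untouched, still about 0.76 rad up. Now I push the lever down along its arc.

Run:
```python
from h import *
d=np.array([np.cos(YAW),np.sin(YAW)]);AX=PIV+.2*d
_,q=spose(0,0,flip=1)
def L(th,r=.095):
    s=r*np.cos(th)-.007*np.sin(th)-.010; h=r*np.sin(th)+.007*np.cos(th)
    p=AX+d*s; return [p[0],p[1],.105+h+.008]
p=L(1.05); move_l([p[0],p[1],.30],speed=.2,orientation=q); move_l(p,speed=.12)
print(state()['time'],state()['ft_force'])
for th in np.append(np.arange(.95,.05,-.08),np.arange(.05,-.13,-.02)):
    move_l(L(th),speed=.05 if th>.06 else .03); 
    if th<.06: hold(.1)
    s=state();f=s['ft_force'];print(round(th,2),round(s['time'],2),np.round(f,1))
    if np.linalg.norm(f)>18: print('STOP');break
hold(.3)
p=s['ee_pos']; move_l([p[0],p[1],.30],speed=.2); move_l([.60,-.20,.30],speed=.25)
for n in['scene','side']:
    im=grab(n,'e_'+n);W=cloud(im);hsv=cv2.cvtColor(im['frame'],cv2.COLOR_BGR2HSV)
    m=(hsv[...,0]>100)&(hsv[...,0]<130)&(hsv[...,1]>130)&(W[...,2]>.08)&(W[...,2]<.094)&(W[...,0]>.4)&(W[...,0]<.72)
    P=W[m];Q=P[np.hypot(*(P[:,:2]-PIV).T)>.03]
    w,v=np.linalg.eigh(np.cov(Q[:,:2].T));a=v[:,1]*np.sign(v[1,1]);print(n,'strap',YAW-np.arctan2(a[1],a[0]))
    red=((hsv[...,0]<6)|(hsv[...,0]>174))&(hsv[...,1]>150)&(W[...,2]>.07)&(W[...,2]<.25)&(W[...,0]>.4)&(W[...,1]>0.03)&(W[...,1]<.2)
    P=W[red];P=P[P[:,2]>np.median(P[:,2])-.004]
    t=(P[:,:2]-AX)@d; print('red',len(P),np.round(np.median(P,0),3),'slope',np.polyfit(t,P[:,2],1)[0],'angle',np.median((P[:,2]-.112)/t))
    # other things
    roi=(W[...,0]>.38)&(W[...,0]<.64)&(W[...,1]>-.22)&(W[...,1]<.14)
    for nm,c,zlo,zhi in(('cap',(.671,.06),.078,.09),):
        g=(np.hypot(W[...,0]-c[0],W[...,1]-c[1])<.06)&(W[...,2]>zlo)&(W[...,2]<zhi)
        print(nm,cv2.minEnclosingCircle((W[g][:,:2]*1000).astype(np.float32)))
    df=cv2.absdiff(im['frame'],load(n+'0')['frame']).max(2); cv2.imwrite(f'pics/diff_{n}.png',df)
print(state()['time'])
a=cv2.imread('pics/e_side.png')[110:290,120:360];b=cv2.imread('pics/e_scene.png')[110:290,120:360]
a0=cv2.imread('pics/side0.png')[110:290,120:360];b0=cv2.imread('pics/scene0.png')[150:330,120:360]
b=cv2.imread('pics/e_scene.png')[150:330,120:360]
cv2.imwrite('pics/e.png',cv2.resize(np.vstack([np.hstack([a,b]),np.hstack([a0,b0])]),(800,600)))
```

```text
19.2 [-0.26636731  0.16657495  0.46136704]
0.95 19.54 [-0.5 -0.  -0.6]
0.87 19.84 [-0.3 -0.5 -1. ]
0.79 20.14 [-0.5  0.3  0.7]
0.71 20.44 [ 1.1 -0.2  0.3]
0.63 20.74 [ 0.3 -0.2 -0.2]
0.55 21.04 [-0.7  0.4 -0.2]
0.47 21.34 [0.2 0.5 0.5]
0.39 21.64 [ 0.2 -0.6 -0.4]
0.31 21.94 [ 0.4 -0.2  0.7]
0.23 22.24 [0.6 0.2 0.3]
0.15 22.54 [ 0.3  0.  -0.2]
0.07 22.84 [-0.6  0.1  0.2]
0.05 23.19 [-0.2  0.7  0.1]
0.03 23.54 [ 0.3  0.5 -0.1]
0.01 23.89 [-0.4  0.4  0.9]
-0.01 24.24 [-1.7 -1.3  7.5]
-0.03 24.59 [-6.4 -1.6 14.2]
-0.05 24.94 [-9.8 -2.  21.4]
STOP
scene strap 0.029178778185511955
red 236 [0.509 0.119 0.113] slope 0.0005275466466032793 angle 0.00817579409186481
cap ((671.1248168945312, 58.332244873046875), 27.367189407348633)
side strap 0.006901661735879472
red 239 [0.507 0.124 0.11 ] slope 0.0037325143643755945 angle -0.027989095693266405
cap ((671.860107421875, 62.783267974853516), 27.655261993408203)
27.9167
```

View pics/e.png

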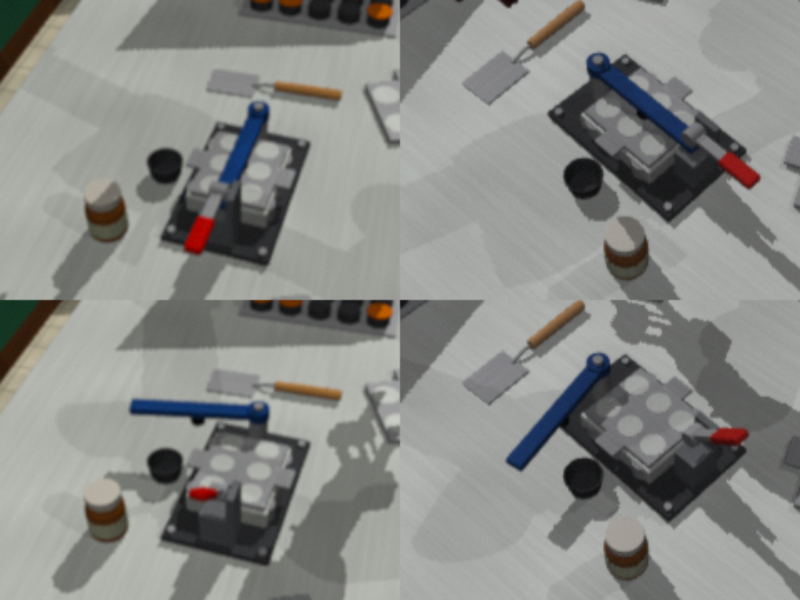

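The top row is now and the bottom row is the start. The strap lies across the lid and the lever is level (red at side (200,233), scene (738,170)). The jar, cup, spatula and lid sit at the same pixels as at the start. The arm is clear.

Run:
```python
from h import *
print(state()['ft_force'],state()['ee_pos']); job_done()
```

```text
[-0.29727566 -0.12248959  0.12931336] [ 0.59998687 -0.19887284  0.30054617]
the job is handed in; nothing more can be done
```

The clamp is closed and the job was handed in at about 28 s, inside the 48 s limit; no verdict is reported.

- **Strap:** I pushed it home along its arc with the outside of the closed fingers until the stop pushed back with about 14 N. At the end it read 0.03 rad in one view and 0.01 rad in the other.
- **Lever:** It was still about 0.76 rad up when the strap reached home. I then pushed it down to its stop, with about 21 N vertical force. It ended level, within 0.03 rad of zero in both views.
- **Everything else:** The jar cap measured within about 2 mm of its start. I checked the lid, cup and spatula only by comparing the pictures, and they showed no visible change. The arm ended clear of everything, with about 0 N on the wrist.

No check failed. The two cameras disagreed by about 0.02 rad on the strap and 0.04 rad on the lever, and both readings are within tolerance.

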